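Press a stuck filter element out of its housing on a treadle stand

ROBOT

A 6-joint arm with a two-finger parallel gripper is mounted at the origin on a cart in front of the work surface, level with it; the furniture and walls round the work are solid. World frame = base frame: x ahead of the robot, y to its left, z up, the work surface at z = 0. Lengths are in mm, angles in rad, forces in N, time in s.
With the tool pointing down it reaches from about 300 to 775 mm from the base axis. Payload 14.6 kg.
Tool frame: the origin (TCP) lies on the front face of the gripper's body, between the roots of the fingers; the fingertips stand 73 mm ahead of it and the grasp point (between the pads) lies 54 mm ahead of it; x points along the fingers, z is the direction in which the jaws open and shut, and the axes are right-handed (so a half turn about x gives the same grasp; the last joint's range is limited). The gripper opens to 85 mm and grips with 20 to 120 N. Pads are 22 mm wide; open, the fingers measure 114 mm over their backs; the gripper's body (76 mm by 85 mm) begins 54 mm behind the grasp point. The pads swing forward as they close: fully open they stand 13 mm farther back than shut.
Start: joints at [-1.351, 0.3, 1.521, -0, 1.321, -0.067], TCP at [155.58, -527.527, 303.881] pointing down, gripper open.
Joint ranges: [-3.03, 3.03], [-0.79, 2.21], [0.23, 2.52], [-1.04, 4.18], [0, 3.07], [-2.55, 2.55]. Speed limits (rad/s): [2.22, 2.22, 2.57, 3.14, 3.14, 3.14].

INTERFACE

Orientations are given as a rotation vector (axis times angle).
In Python, from plant import robot gives the robot as it stands. The module is installed in compiled form; this text tells all that it offers.
- The arm moves only by the shell command python3 -m handwheel 'ROWS' [OPENING] [FORCE]. ROWS is a JSON object of lists of equal length, an entry for each row: "translation": the shift along the tool's x, y, z in cm, a list of three; "twist": the turn about the tool's x in rad. A call has exactly 5 rows; each row shifts and turns the pose as measured when the row begins, along the tool's axes as they then stand; what a row does not reach is not made up. A row lasts 1/10 s, in which the tool goes at most 50 mm and 8.59 degrees, less where a joint would pass 70% of its speed; a pose out of reach is approached as far as the arm can. A call is refused whole if a number of a shift passes 5 or a number of a turn 0.15, either way. A call with a gripper value outside its range is refused whole. OPENING is the opening, from 0 (shut) to 1 (fully open), set as the call begins (- or left out, the last holds). The fingers move at their own pace and stop on an object; FORCE is the grip in N (left out, the last holds). Time passes only in rows, so rows that do not move let the fingers close, or fill a call up. It gives the time, the measured TCP pose, the force and the opening at its end, in the units of the state.
- robot.sense(): the state, without advancing time (a new reading comes with each control period).
- robot.get_image(name): name is "side" or "top"; returns a dict with "image" (400x640x3 uint8, red, green, blue), "depth" (400x640 float32, mm along the optical axis (not along the pixel's ray), 0 where there is no reading), "fx", "fy", "cx", "cy" (pixels), "cam_to_world" (4x4, takes a point from camera to world coordinates). Camera axes: x right, y down, z forward; pixel columns grow to the right and rows downward; lengths in mm; the calibration is good to about 2 mm. A picture is of the moment at which its call begins.
- robot.sign_off(): hands the job in, once; it reports no verdict.
The state is a dict: "time_s": time; "q": joint angles; "joint_vel": joint speeds; "joint_efforts": joint torques, N m; "tool_pos": TCP position; "ee_rot": TCP orientation; "contact_force": force on the tool from outside, world axes, zero at the start; "wrist_torque": the same for the moment, N m; "gripper_width": finger opening in mm.
Only numpy, scipy, OpenCV 4.12 (cv2) and the standard library are available. Lean on these libraries where they do the work, as an engineer would, in place of code of your own. Each camera call takes 0.05 s, during which the arm holds its last target. There are 200 camera calls.

TASK

The sintered filter element is stuck in the steel housing on the bench press-out stand. Press the stand's treadle down until you feel it land firmly on its stop screw, without leaning hard on it there, and let it spring right back up. Then pull the raised element out of the housing and put it in the small steel bowl for cleaning, leaving the bowl upright where it is and everything else undisturbed.

Things in the scene. Friction and masses are not known exactly. Their poses are not given: they have to be found in the camera images.
- press_stand: Fixed press-out stand: grey base plate 285 x 66 x 10 mm, two cheeks carrying a lever, aluminium top plate and, clamped on it, the upright steel filter housing. Origin on the bench under the housing's bore axis, z up; the treadle points along the stand's -x, the lever lies in its x-z plane; base plate x = -225 to +60 mm. A rubber seal just inside the mouth grips the element (6 to 11 N of drag).
- housing_mouth (a point): Centre of the housing's mouth, level with its flat top, 110 mm above the bench. The bore is 26 mm, the flange round the mouth 54 mm across, the barrel below it 39 mm.
- treadle: Dark steel lever with a ribbed rubber pad, pivoted at stand x = -80 mm, z = 50 mm (origin on the pivot; axes parallel to the stand's while up). Pressing the pad lifts a ram under the element, 0.085 m per rad. Spring: about 4 N at the pad when up, 9 N when down; the stuck element adds up to 8 N. Once it lands the force rises steeply; over 60 N is leaning too hard.
- treadle_pad (a point): Middle of the top of the pad (60 x 52 mm), 123 mm from the pivot; 89 mm above the bench when the treadle is up (then sloping 0.2 rad, outer end high). It lands on the stop somewhere between 58 and 45 mm above the bench, depending on how the stop screw is set.
- stop_block: Steel block 22 x 26 x 10 mm fixed on the base plate under the lever, at stand x = -150 mm (origin in its underside), with an upright 10 mm stop screw that the lever lands on. How far the screw stands up differs each time by up to 7 mm and is not told: it has to be felt.
- filter_element: Loose brass-coloured sintered cylinder with steel end bands, 24 mm across, 40 mm long, about 90 g. Origin at the centre of its lower end, z along its axis. At first stuck upright in the bore, its top 4 mm below the mouth, out of reach; with the treadle on its stop it stands 17 to 27 mm out of the mouth, and the seal keeps it there when the treadle goes back up.
- element_middle (a point): Middle of the element, 20 mm from either end on its axis.
- steel_bowl: Small loose steel bowl, 95 mm across the rim, 39 mm high, sloping walls, flat inner floor 52 mm across and 2 mm up. Origin at the centre of its underside. (Beware the tall ultrasonic bath at the right rear: its front is about 0.5 m ahead of the robot, its left wall at about y = -0.18 m.)
- reducer: Upright steel reducer like a goblet: 75 mm flange on top, 100 mm high, bystander. Origin at the centre of its underside.

How it is judged (in metres and radians):
On the way, in this order (a step that is already met when the one before it is completed fails the run):
1. the treadle has landed on its stop screw and so has raised the element out of the mouth (contact force between stop_block and treadle above 2 N and z of element_middle in the frame of press_stand above 0.1 m), for 0.2 s.
2. the treadle is let right back up and the element stands proud of the mouth (height (world z) of treadle_pad above 0.08 m and z of element_middle in the frame of press_stand above 0.098 m), for 0.2 s.
At the end, for the whole second after the job is handed in: The element lies or stands at rest in the steel bowl (its middle within 36 mm of the bowl's centre and below 45 mm); the bowl is upright and within 50 mm of where it stood; the treadle is back up (pad above 80 mm) (horizontal distance between element_middle and steel_bowl below 0.036 m and height (world z) of element_middle below 0.045 m and linear speed of filter_element below 0.03 m/s and angle between steel_bowl's own z axis and vertical below 0.15 rad and distance of steel_bowl from where it was at the start of the episode below 0.05 m and height (world z) of treadle_pad above 0.08 m); the robot touches nothing.
It fails at once if the treadle is leaned on with more than 60 N (contact force between any of the fingers, the arm and treadle above 60 N).
It fails at once if the steel reducer is moved by more than 30 mm (distance of reducer from where it was at the start of the episode above 0.03 m).
It also fails if it takes over 54 s, if anything falls off the work surface, if the arm or the gripper's body presses on something with over 40 N, if the wrist force passes 120 N, or if a joint passes its speed limit or range.

## Working session

There is one attempt and no reset: what is moved stays moved. The work goes in short steps, Python scripts to look and compute and a shell command to move; the robot and the scene stay as the last step left them, time stands still between calls to the robot, and variables do not carry over. Pictures are saved under pics/ and viewed, about 8 in all and at most 12, crops included, and the job is handed in when it is done.

```bash
mkdir -p pics
cat > h.py <<'E'
import numpy as np, cv2
from scipy.spatial.transform import Rotation as R
from plant import robot
def snap(n,f):
    d=robot.get_image(n); cv2.imwrite(f'pics/{f}.png',d['image'][:,:,::-1]); np.savez(f'pics/{f}.npz',**d); return d
def world(d):
    z=d['depth'].astype(float); v,u=np.mgrid[:z.shape[0],:z.shape[1]]
    P=np.stack([(u-d['cx'])/d['fx']*z,(v-d['cy'])/d['fy']*z,z],-1)
    T=np.array(d['cam_to_world']); W=P@T[:3,:3].T+T[:3,3]; W[z==0]=np.nan; return W
def st():
    s=robot.sense(); M=R.from_rotvec(s['ee_rot']).as_matrix()
    print(s['time_s'],np.round(s['tool_pos'],1),'x',M[:,0].round(3),'y',M[:,1].round(3),'z',M[:,2].round(3),'F',np.round(s['contact_force'],1),s['gripper_width'],'q',np.round(s['q'],2)); return s,M
E
python3 - <<'E'
from h import *
st()
for n in('top','side'):
    d=snap(n,n+'0'); print(n,np.round(d['cam_to_world'],3).tolist(),d['fx'],d['cx'],d['cy'],(d['depth']>0).mean())
E
```

```text
0.0 [ 155.5 -527.4  303.3] x [-0.     0.001 -1.   ] y [0.959 0.283 0.   ] z [ 0.283 -0.959 -0.001] F [-0.  -0.8 -0.1] 85.45239947652486 q [-1.35  0.3   1.52 -0.    1.32 -0.07]
top [[0.004, -0.997, 0.074, 331.935], [-1.0, -0.002, 0.024, 6.415], [-0.024, -0.074, -0.997, 1350.315], [0.0, 0.0, 0.0, 1.0]] 436.94086291608545 314.5406755017935 198.2360029295688 0.99598046875
side [[-1.0, 0.023, 0.001, 410.894], [0.008, 0.421, -0.907, 1270.902], [-0.021, -0.907, -0.421, 684.227], [0.0, 0.0, 0.0, 1.0]] 483.97144318788537 314.49787284037905 200.78114941941 0.94250390625
```

View pics/top0.png

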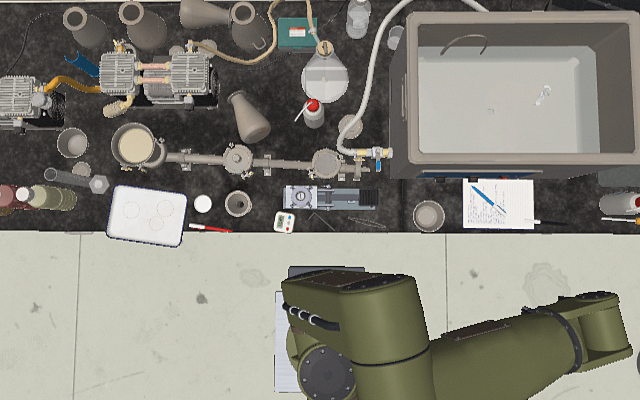

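View pics/side0.png

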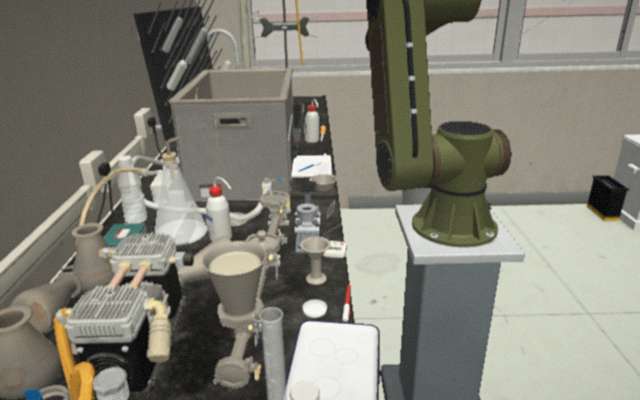

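The top view shows the stand at columns 283-376, rows 184-211, with the housing mouth near (300,197) and the dark pad near (365,198). The bowl is near (428,215) and the reducer near (237,203). The side view shows the housing near (307,215), the reducer near (314,250) and the bowl near (323,181).

Run:
```python
from h import *
d=dict(np.load('pics/top0.npz'));W=world(d)
c=d['image'][170:240,220:460,::-1]; cv2.imwrite('pics/crop0.png',cv2.resize(c,None,fx=3.3,fy=3.3,interpolation=cv2.INTER_CUBIC))
def rep(name,u0,u1,v0,v1,z0,z1):
    w=W[v0:v1,u0:u1].reshape(-1,3); m=(w[:,2]>z0)&(w[:,2]<z1); p=w[m]
    r=cv2.minAreaRect(p[:,:2].astype(np.float32)); print(name,m.sum(),p.mean(0).round(1),[np.round(x,1) for x in r],p.min(0).round(1),p.max(0).round(1))
rep('flange',280,320,183,213,103,116)
rep('base',280,380,183,215,5,15)
rep('pad',345,380,183,215,65,105)
rep('bowl',410,450,195,236,30,46)
rep('bowlall',410,450,195,236,6,46)
rep('reducer',222,255,187,222,90,106)
print(W[197,283:380:3,2].round(0)); print(W[197,355:380,:].round(0).tolist())
```

```text
flange 224 [431.9  77.2 109.3] [array([431.9,  77.8]), array([49.1, 51.7]), np.float64(0.6)] [407.3  51.9 103.3] [456.4 103.7 115.6]
base 588 [423.3 -24.    9.5] [array([431. ,  -5.8]), array([ 95.7, 300.5]), np.float64(0.3)] [ 382.5 -156.3    5. ] [479.5 144.2  14.9]
pad 450 [ 428.4 -112.5   86.4] [array([ 428.5, -101.1]), array([97.6, 49.7]), np.float64(89.5)] [ 403.5 -149.7   65.4] [453.3 -52.3 100.9]
bowl 230 [ 377.8 -308.5   37.3] [array([ 377.2, -302.3]), array([89.6, 92.7]), np.float64(0.2)] [ 332.3 -348.7   30.2] [ 422.1 -256.    45.6]
bowlall 516 [ 379.  -309.8   25.3] [array([ 381. , -311.5]), array([110.7, 100.1]), np.float64(86.2)] [ 332.3 -370.     6. ] [ 430.3 -256.    45.6]
reducer 309 [409.4 260.1  98.2] [array([409.2, 258.5]), array([72.2, 74.3]), np.float64(0.1)] [373.1 221.3  90.1] [445.4 295.6 105.4]
[  7.  70.  71. 109. 110.  66.  63. 110. 110.  69.  68.  67.  45.  48.
  56.  60.  65.  57.  67.  64.  60.  63.  69.  69.  71.  76.  nan  85.
  90.  90.  92.  93.  92.]
[[431.0, -81.0, 71.0], [431.0, -84.0, 72.0], [431.0, -87.0, 73.0], [431.0, -90.0, 76.0], [430.0, -92.0, 83.0], [430.0, -95.0, 83.0], [nan, nan, nan], [430.0, -101.0, 86.0], [430.0, -104.0, 85.0], [430.0, -107.0, 85.0], [430.0, -109.0, 86.0], [430.0, -112.0, 86.0], [430.0, -115.0, 90.0], [430.0, -118.0, 87.0], [430.0, -121.0, 88.0], [430.0, -123.0, 90.0], [429.0, -126.0, 91.0], [430.0, -129.0, 89.0], [429.0, -132.0, 92.0], [429.0, -135.0, 93.0], [429.0, -137.0, 96.0], [429.0, -140.0, 93.0], [429.0, -143.0, 93.0], [429.0, -146.0, 94.0], [429.0, -149.0, 92.0]]
```

View pics/crop0.png

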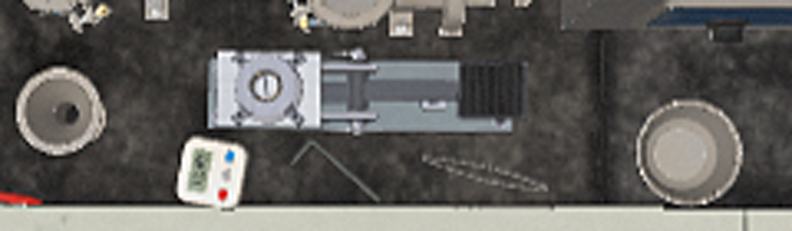

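The crop, scaled 3.3x from (220,170), shows the bore at (266,87), the ribbed pad at (491,90) and the bowl at (689,153). In world coordinates the mouth is at about (432,78), the pad at about (429,-122) and the bowl at about (377,-303). The jaw direction is fine as it is. I'll shut the fingers and move above the pad.

```bash
cat >> h.py <<'E'
def to(x,y,z):
    s,M=st(); print('delta tool cm',(M.T@(np.array([x,y,z])-s['tool_pos'])/10).round(2))
E
python3 -m handwheel '{"translation":[[0,3.8,-3.1],[0,3.8,-3.1],[0,3.8,-3.1],[0,3.8,-3.1],[0,3.8,-3.1]],"twist":[0,0,0,0,0]}' 0 40
python3 -m handwheel '{"translation":[[0,3.8,-3.1],[0,3.8,-3.1],[0,3.8,-3.1],[0,3.8,-3.1],[0,3.8,-3.1]],"twist":[0,0,0,0,0]}'
python3 -c "
from h import *
to(429,-122,180)"
```

```text
time_s: 0.6
tool_pos: [294.3, -322.2, 301.0]
ee_rot: [1.004, 1.333, -1.0]
contact_force: [0.8, -0.5, -0.6]
gripper_width: 12.3
time_s: 1.1
tool_pos: [434.8, -115.3, 301.6]
ee_rot: [1.005, 1.332, -1.001]
contact_force: [1.0, -0.7, 0.7]
gripper_width: 0.2
1.1 [ 434.8 -115.3  301.6] x [-0.002  0.004 -1.   ] y [ 0.962  0.274 -0.   ] z [ 0.274 -0.962 -0.005] F [ 1.  -0.7  0.7] 0.1705637715029307 q [-0.34  0.08  1.79  0.    1.28  0.95]
delta tool cm [12.16 -0.74  0.54]
```

```bash
python3 -m handwheel '{"translation":[[2.5,-0.7,0.5],[2.5,0,0],[2.5,0,0],[2.5,0,0],[1,0,0]],"twist":[0,0,0,0,0]}'
python3 -m handwheel '{"translation":[[0,0,0],[0,0,0],[0,0,0],[0,0,0],[0,0,0]],"twist":[0,0,0,0,0]}'
python3 -c "
from h import *
to(429,-122,166)"
```

```text
time_s: 1.6
tool_pos: [432.4, -114.5, 188.5]
ee_rot: [0.996, 1.335, -0.99]
contact_force: [-0.9, 0.4, 0.7]
gripper_width: -0.0
time_s: 2.1
tool_pos: [433.1, -115.0, 190.8]
ee_rot: [0.997, 1.333, -0.989]
contact_force: [-0.2, 0.4, 0.6]
gripper_width: 0.0
2.1 [ 433.1 -115.   190.8] x [ 0.003  0.004 -1.   ] y [0.958 0.286 0.003] z [ 0.286 -0.958 -0.003] F [-0.2  0.4  0.6] 0.0018713803321936317 q [-0.34  0.21  1.92  0.    1.01  0.94]
delta tool cm [ 2.47 -0.6   0.57]
```

```bash
python3 -m handwheel '{"translation":[[0.6,-0.6,0.6],[0.6,0,0],[0.6,0,0],[0.5,0,0],[0.4,0,0]],"twist":[0,0,0,0,0]}'
python3 -m handwheel '{"translation":[[0.4,0,0],[0.4,0,0],[0.4,0,0],[0.4,0,0],[0.4,0,0]],"twist":[0,0,0,0,0]}'
python3 -c "
from h import *
to(429,-122,131)"
```

```text
time_s: 2.6
tool_pos: [428.9, -123.4, 162.4]
ee_rot: [0.997, 1.33, -0.989]
contact_force: [-0.6, -1.9, 3.3]
gripper_width: 0.4
time_s: 3.1
tool_pos: [430.3, -125.4, 143.7]
ee_rot: [0.993, 1.324, -0.989]
contact_force: [-4.6, -2.6, 10.8]
gripper_width: 0.1
3.1 [ 430.3 -125.4  143.7] x [ 0.008 -0.003 -1.   ] y [0.958 0.287 0.007] z [ 0.286 -0.958  0.005] F [-4.6 -2.6 10.8] 0.1238553006856574 q [-0.37  0.29  1.96 -0.    0.89  0.91]
delta tool cm [ 1.26 -0.04 -0.37]
```

```bash
python3 -m handwheel '{"translation":[[0.3,0,0],[0.3,0,0],[0.2,0,0],[0.2,0,0],[0.1,0,0]],"twist":[0,0,0,0,0]}'
```

```text
time_s: 3.6
tool_pos: [430.4, -126.6, 133.7]
ee_rot: [0.99, 1.324, -0.991]
contact_force: [-4.7, 0.8, 11.7]
gripper_width: 0.1
```

```bash
python3 -m handwheel '{"translation":[[0.1,0,0],[0.1,0,0],[0.1,0,0],[0.1,0,0],[0.1,0,0]],"twist":[0,0,0,0,0]}'
```

```text
time_s: 4.1
tool_pos: [430.5, -126.8, 130.2]
ee_rot: [0.989, 1.324, -0.991]
contact_force: [-4.7, -0.4, 12.9]
gripper_width: -0.0
```

```bash
python3 -m handwheel '{"translation":[[0.1,0,0],[0.1,0,0],[0.1,0,0],[0.1,0,0],[0.1,0,0]],"twist":[0,0,0,0,0]}'
```

```text
time_s: 4.6
tool_pos: [430.6, -126.9, 126.9]
ee_rot: [0.987, 1.324, -0.991]
contact_force: [-5.9, 0.4, 13.6]
gripper_width: 0.2
```

```bash
python3 -m handwheel '{"translation":[[0.1,0,0],[0.1,0,0],[0.1,0,0],[0.1,0,0],[0.1,0,0]],"twist":[0,0,0,0,0]}'
```

```text
time_s: 5.1
tool_pos: [430.7, -126.9, 123.6]
ee_rot: [0.985, 1.325, -0.991]
contact_force: [-6.4, 0.2, 12.6]
gripper_width: -0.2
```

```bash
python3 -m handwheel '{"translation":[[0.1,0,0],[0.1,0,0],[0.1,0,0],[0.05,0,0],[0.05,0,0]],"twist":[0,0,0,0,0]}'
```

```text
time_s: 5.6
tool_pos: [430.8, -126.9, 121.4]
ee_rot: [0.984, 1.326, -0.991]
contact_force: [-5.4, 1.0, 13.4]
gripper_width: 0.1
```

```bash
python3 -m handwheel '{"translation":[[0.1,0,0],[0.1,0,0],[0.1,0,0],[0.05,0,0],[0.05,0,0]],"twist":[0,0,0,0,0]}'
```

```text
time_s: 6.1
tool_pos: [430.8, -126.9, 119.6]
ee_rot: [0.982, 1.326, -0.991]
contact_force: [-8.0, 2.0, 15.5]
gripper_width: -0.0
```

```bash
python3 -m handwheel '{"translation":[[0.1,0,0],[0.1,0,0],[0.05,0,0],[0.05,0,0],[0.05,0,0]],"twist":[0,0,0,0,0]}'
```

```text
time_s: 6.6
tool_pos: [430.9, -126.8, 119.4]
ee_rot: [0.981, 1.327, -0.991]
contact_force: [-7.0, 0.7, 15.5]
gripper_width: 0.2
```

```bash
python3 -m handwheel '{"translation":[[0.15,0,0],[0.15,0,0],[0.2,0,0],[0.2,0,0],[0.2,0,0]],"twist":[0,0,0,0,0]}'
```

```text
time_s: 7.1
tool_pos: [431.2, -126.8, 117.5]
ee_rot: [0.979, 1.328, -0.991]
contact_force: [-20.7, 5.5, 47.2]
gripper_width: -0.1
```

Landed firmly: the force rose steeply to about 52 N. I'll ease off but keep contact.

```bash
python3 -m handwheel '{"translation":[[0.05,0,0],[0.1,0,0],[0.1,0,0],[0.1,0,0],[0.1,0,0]],"twist":[0,0,0,0,0]}'
```

```text
time_s: 7.6
tool_pos: [431.1, -126.7, 118.4]
ee_rot: [0.977, 1.328, -0.991]
contact_force: [-11.1, 2.5, 25.9]
gripper_width: 0.1
```

```bash
python3 -m handwheel '{"translation":[[-0.6,0,0],[-0.8,0,0],[-1,0,0],[-1,0,0],[-1.5,0,0]],"twist":[0,0,0,0,0]}'
python3 -m handwheel '{"translation":[[-3,0,0],[-3,0,0],[-3,0,0],[0,0,0],[0,0,0]],"twist":[0,0,0,0,0]}' 1
python3 - <<'E'
from h import *
to(432,78,240)
d=snap('top','top1'); W=world(d)
d2=snap('side','side1');W2=world(d2)
a=cv2.resize(d['image'][180:215,275:385,::-1],None,fx=5,fy=5,interpolation=3)
b=cv2.resize(d2['image'][180:260,270:350,::-1],None,fx=5,fy=5,interpolation=3)
c=np.zeros((600,550,3),np.uint8); c[:175]=a; c[180:580,:400]=b; cv2.imwrite('pics/c1.png',c)
print(W[188:206,290:312,2].round(0))
E
```

```text
time_s: 8.1
tool_pos: [430.8, -125.5, 168.7]
ee_rot: [0.977, 1.331, -0.991]
contact_force: [-0.7, 0.3, -0.5]
gripper_width: 0.1
time_s: 8.6
tool_pos: [430.6, -124.5, 264.3]
ee_rot: [0.976, 1.329, -0.991]
contact_force: [0.5, -0.1, -0.4]
gripper_width: 72.3
8.6 [ 430.6 -124.5  264.3] x [ 0.001 -0.011 -1.   ] y [ 0.955  0.297 -0.003] z [ 0.297 -0.955  0.011] F [ 0.5 -0.1 -0.4] 72.33958856766722 q [-0.36  0.11  1.85 -0.01  1.18  0.91]
delta tool cm [  2.2    6.15 -19.32]
[[ 68.  78.  81.  87.  79. 112. 110. 105. 109. 104. 110.  nan 110. 106.
  110. 109.  72.  66.  81.  85.  84.  78.]
 [ 65.  66.  79.  83. 110. 111. 113. 106. 110. 109. 110. 106. 112. 108.
  112. 105. 109.  71.  78.  82.  78.  76.]
 [ 64.  66.  68. 107. 109. 109. 111. 112. 113. 109. 110. 105. 110. 114.
   nan 111. 112. 113.  71.  79.  76.  71.]
 [ 66.  65.  67. 111. 109. 113. 111. 111. 107. 136. 134. 136. 109. 107.
  107. 112. 113. 108. 109.  73.  66.  66.]
 [ 66.  64. 108. 109. 111. 109. 109. 134. 103.  95.  87.  83. 139. 109.
  110. 108. 111. 111. 107.  70.  66.  68.]
 [ 70.  69. 113. 111. 109. 109. 137. 106.  81.  66. 
[... 743 characters left out ...]
71.  64.]
 [ 65.  65. 110. 108. 112. 109. 108. 112. 110. 102. 105. 101. 107. 110.
  113. 110. 107. 109. 112.  72.  73.  62.]
 [ 61.  64.  71. 113. 107. 109. 112. 109. 112. 106. 111. 110. 113. 110.
  108. 111. 107. 111.  71.  69.  71.  68.]
 [ 65.  65.  67.  75. 110. 109. 110. 109. 112. 108. 110. 109. 107. 106.
  113. 110. 111.  79.  73.  67.  63.  63.]
 [ 66.  63.  74.  78.  77. 104. 110. 108. 111. 114. 110. 107. 106. 104.
  112. 106.  80.  81.  78.  78.  65.  66.]
 [ 65.  77.  84.  78.  75.  76.  75. 114. 113. 107. 117. 111. 106. 110.
  108.  77.  72.  77.  79.  87.  77.  70.]
 [ nan  73.  81.  84.  77.  69.  74.  72.  73.  68. 109.  74.  75.  74.
   75.  74.  73.  76.  85.  82.  86.  75.]]
```

View pics/c1.png

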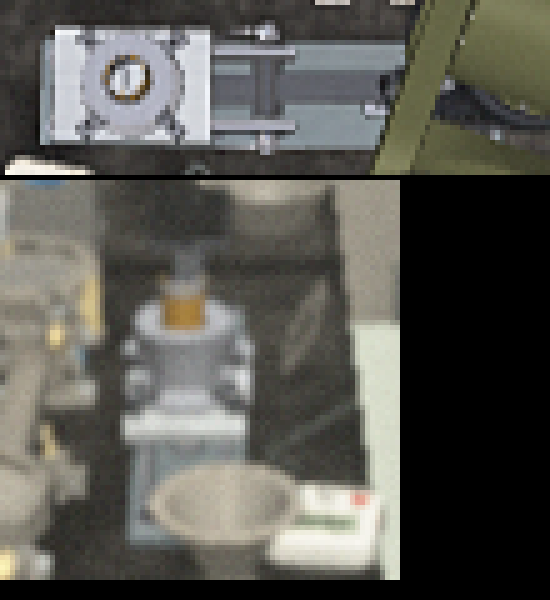

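The views show the element standing proud, with brass visible in the side crop at (183,305) and its top at about z = 135. The mouth ring is at crop (128,77). Next I refine the ring centre and travel over it.

```bash
python3 -m handwheel '{"translation":[[0,1.2,-3.8],[0,1.2,-3.8],[0,1.2,-3.8],[0,1.2,-3.8],[0,1.2,-3.8]],"twist":[0,0,0,0,0]}' 1
python3 - <<'E'
from h import *
d=dict(np.load('pics/top1.npz'));W=world(d)
w=W[186:204,292:310].reshape(-1,3); p=w[(w[:,2]>125)&(w[:,2]<142)]; p=p
print(len(p),cv2.minEnclosingCircle(p[:,:2].astype(np.float32)),p.mean(0),np.median(p[:,2]))
w=W[180:215,280:325].reshape(-1,3); p=w[(w[:,2]>100)&(w[:,2]<118)]; print(cv2.minEnclosingCircle(p[:,:2].astype(np.float32)),cv2.minAreaRect(p[:,:2].astype(np.float32))[0])
# side: brass blob ray onto plane
d=dict(np.load('pics/side1.npz'));im=d['image'].astype(int);W=world(d)
m=(im[...,0]-im[...,2]>60);m[:230,:300]=0;m[:,:300]=0;m[:,315:]=0;m[:198]=0;m[215:]=0
v,u=np.nonzero(m);print(u.mean(),v.mean(),len(u),np.nanmedian(W[m],0))
to(432,78,186)
E
```

```text
time_s: 9.2
tool_pos: [430.4, 77.6, 256.5]
ee_rot: [0.979, 1.334, -1.002]
contact_force: [0.8, -0.3, -1.4]
gripper_width: 85.6
18 ((431.1249084472656, 77.08367156982422), 11.779507637023926) [431.39792717  77.67976819 134.73549942] 134.78887447559362
((431.45599365234375, 77.60698699951172), 26.67931365966797) (431.9302062988281, 77.7472152709961)
306.05128205128204 206.30769230769232 39 [436.14481078  87.12510908 117.74391021]
9.2 [430.4  77.6 256.5] x [-0.008 -0.011 -1.   ] y [ 0.957  0.289 -0.011] z [ 0.289 -0.957  0.008] F [ 0.8 -0.3 -1.4] 85.56846052018096 q [ 0.1   0.1   1.88 -0.01  1.17  1.38]
delta tool cm [ 7.04  0.24 -0.05]
```

```bash
python3 -m handwheel '{"translation":[[2,0.15,0],[1.5,0,0],[1.5,0,0],[1,0,0],[0.5,0,0]],"twist":[0,0,0,0,0]}'
python3 -m handwheel '{"translation":[[0.1,0,0],[0,0,0],[0,0,0],[0,0,0],[0,0,0]],"twist":[0,0,0,0,0]}'
python3 -c "
from h import *
to(431.5,77.6,186)"
```

```text
time_s: 9.7
tool_pos: [429.4, 82.3, 185.1]
ee_rot: [0.97, 1.342, -1.001]
contact_force: [-0.1, 0.3, -0.0]
gripper_width: 85.1
time_s: 10.2
tool_pos: [429.7, 81.9, 184.5]
ee_rot: [0.971, 1.341, -1.001]
contact_force: [0.1, 0.2, 0.3]
gripper_width: 85.2
10.2 [429.7  81.9 184.5] x [-0.015 -0.012 -1.   ] y [ 0.955  0.295 -0.017] z [ 0.295 -0.955  0.007] F [0.1 0.2 0.3] 85.24609406087988 q [ 0.11  0.21  1.94 -0.01  1.01  1.39]
delta tool cm [-0.14  0.04  0.47]
```

```bash
python3 -m handwheel '{"translation":[[-0.1,0.15,0.4],[0,0,0],[0,0,0],[0,0,0],[0,0,0]],"twist":[0,0,0,0,0]}'
python3 -c "
from h import *
to(432.2,78.2,186)"
```

```text
time_s: 10.7
tool_pos: [432.8, 78.1, 186.2]
ee_rot: [0.972, 1.34, -1.001]
contact_force: [-0.1, -0.3, -0.3]
gripper_width: 85.1
10.7 [432.8  78.1 186.2] x [-0.014 -0.011 -1.   ] y [ 0.955  0.295 -0.016] z [ 0.295 -0.955  0.007] F [-0.1 -0.3 -0.3] 85.07784047258892 q [ 0.1   0.21  1.94 -0.01  1.01  1.38]
delta tool cm [ 0.02 -0.06 -0.02]
```

Centred. Now I close.

```bash
python3 -m handwheel '{"translation":[[0,0,0],[0,0,0],[0,0,0],[0,0,0],[0,0,0]],"twist":[0,0,0,0,0]}' 0 50
python3 -m handwheel '{"translation":[[0,0,0],[0,0,0],[0,0,0],[0,0,0],[0,0,0]],"twist":[0,0,0,0,0]}' 0 60
python3 -c "
from h import *
to(432.2,78.2,186)"
```

```text
time_s: 11.2
tool_pos: [432.7, 78.2, 186.0]
ee_rot: [0.972, 1.341, -1.001]
contact_force: [1.1, -0.6, -1.8]
gripper_width: 22.3
time_s: 11.7
tool_pos: [432.7, 78.3, 185.9]
ee_rot: [0.972, 1.341, -1.001]
contact_force: [0.7, -0.2, -2.8]
gripper_width: 22.0
11.7 [432.7  78.3 185.9] x [-0.014 -0.011 -1.   ] y [ 0.955  0.295 -0.017] z [ 0.295 -0.955  0.007] F [ 0.7 -0.2 -2.8] 21.99753737893899 q [ 0.1   0.21  1.94 -0.01  1.01  1.38]
delta tool cm [-0.01 -0.05 -0.01]
```

```bash
python3 -m handwheel '{"translation":[[-0.3,0,0],[-0.4,0,0],[-0.5,0,0],[-0.6,0,0],[-0.6,0,0]],"twist":[0,0,0,0,0]}'
python3 -m handwheel '{"translation":[[-1,0,0],[-1.5,0,0],[-2,0,0],[-2,0,0],[-2,0,0]],"twist":[0,0,0,0,0]}'
python3 - <<'E'
from h import *
to(377,-303,270)
d=snap('top','top2')
d2=snap('side','side2')
a=cv2.resize(d['image'][180:215,275:385,::-1],None,fx=5,fy=5,interpolation=3)
b=cv2.resize(d2['image'][150:250,270:350,::-1],None,fx=4,fy=4,interpolation=3)
c=np.zeros((600,550,3),np.uint8); c[:175]=a; c[180:580,:320]=b; cv2.imwrite('pics/c2.png',c)
# bowl centre: rim circle
d0=dict(np.load('pics/top0.npz'));W=world(d0)
w=W[193:238,408:452].reshape(-1,3);p=w[(w[:,2]>32)&(w[:,2]<46)][:,:2]
A=np.c_[2*p,np.ones(len(p))];c,*_=np.linalg.lstsq(A,(p**2).sum(1),rcond=None);print(c[:2],np.sqrt(c[2]+c[:2]@c[:2]))
T=d0['cam_to_world'];r=T[:3,:3]@np.array([(428.8-d0['cx'])/d0['fx'],(216.4-d0['cy'])/d0['fy'],1]);print(T[:3,3]+r*(39-T[2,3])/r[2])
E
```

```text
time_s: 12.2
tool_pos: [432.7, 78.3, 211.0]
ee_rot: [0.971, 1.342, -1.002]
contact_force: [-0.1, -0.1, -1.4]
gripper_width: 21.7
time_s: 12.7
tool_pos: [433.4, 79.6, 301.8]
ee_rot: [0.971, 1.343, -1.002]
contact_force: [-0.5, -0.4, -1.4]
gripper_width: 22.1
12.7 [433.4  79.6 301.8] x [-0.016 -0.012 -1.   ] y [ 0.955  0.295 -0.019] z [ 0.295 -0.955  0.006] F [-0.5 -0.4 -1.4] 22.14752398395347 q [ 0.1   0.06  1.81 -0.01  1.29  1.38]
delta tool cm [  3.71 -16.62  34.86]
[ 377.02019559 -301.39226001] 44.27241094183167
[ 375.82787804 -303.19297532   39.        ]
```

View pics/c2.png

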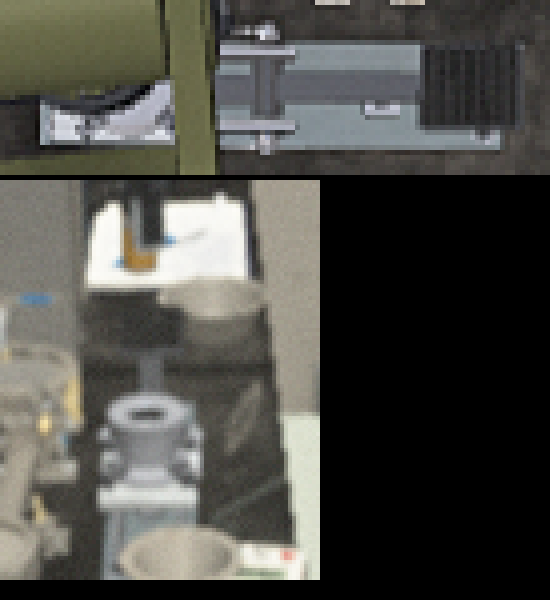

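The element is clear of the housing and held upright, with brass at crop (133,240) and an empty bore at (145,412). The pad is back up. Next I move over the bowl.

```bash
python3 -m handwheel '{"translation":[[0,-2,4.2],[0,-2,4.2],[0,-2,4.2],[0,-2,4.2],[0,-2,4.2]],"twist":[0,0,0,0,0]}'
python3 -m handwheel '{"translation":[[0,-2,4.2],[0,-2,4.2],[0,-2,4.2],[0,0,0],[0,0,0]],"twist":[0,0,0,0,0]}'
python3 -c "
from h import *
to(378,-301,200)"
```

```text
time_s: 13.3
tool_pos: [399.3, -153.2, 305.3]
ee_rot: [0.966, 1.344, -0.99]
contact_force: [1.0, -0.4, 0.0]
gripper_width: 22.1
time_s: 13.8
tool_pos: [376.1, -301.2, 304.5]
ee_rot: [0.971, 1.344, -0.995]
contact_force: [-0.4, 0.1, -1.8]
gripper_width: 22.2
13.8 [ 376.1 -301.2  304.5] x [-0.014 -0.008 -1.   ] y [ 0.954  0.299 -0.015] z [ 0.299 -0.954  0.004] F [-0.4  0.1 -1.8] 22.243475663467613 q [-0.75  0.15  1.7  -0.02  1.29  0.53]
delta tool cm [10.44  0.35 -0.  ]
```

```bash
python3 -m handwheel '{"translation":[[3.5,0.3,0],[3.5,0,0],[3,0,0],[2,0,0],[1,0,0]],"twist":[0,0,0,0,0]}'
python3 -m handwheel '{"translation":[[0.5,0,0],[0,0,0],[0,0,0],[0,0,0],[0,0,0]],"twist":[0,0,0,0,0]}'
python3 - <<'E'
from h import *
to(378,-301,98)
d=snap('top','top3')
d2=snap('side','side3')
a=cv2.resize(d['image'][180:250,390:490,::-1],None,fx=4,fy=4,interpolation=3)
b=cv2.resize(d2['image'][140:200,280:360,::-1],None,fx=5,fy=5,interpolation=3)
c=np.zeros((585,400,3),np.uint8); c[:280]=a; c[285:585]=b; cv2.imwrite('pics/c3.png',c)
E
```

```text
time_s: 14.3
tool_pos: [378.6, -297.3, 171.1]
ee_rot: [0.967, 1.342, -0.991]
contact_force: [0.5, -0.0, -1.8]
gripper_width: 22.5
time_s: 14.8
tool_pos: [379.7, -296.3, 167.8]
ee_rot: [0.965, 1.341, -0.99]
contact_force: [0.5, 0.1, -1.1]
gripper_width: 21.9
14.8 [ 379.7 -296.3  167.8] x [-0.009 -0.011 -1.   ] y [ 0.952  0.306 -0.012] z [ 0.306 -0.952  0.008] F [ 0.5  0.1 -1.1] 21.865404564398155 q [-0.73  0.32  1.85 -0.02  0.98  0.54]
delta tool cm [ 6.99 -0.22  0.34]
```

View pics/c3.png

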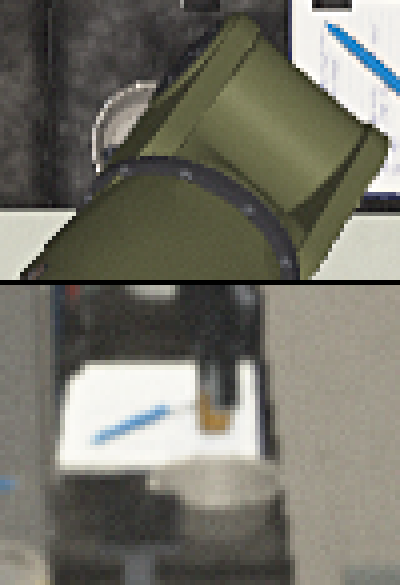

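The side view shows the element at crop (213,412), right above the bowl's centre at (215,482). Next I correct sideways and lower it.

```bash
python3 -m handwheel '{"translation":[[0.5,-0.2,0.6],[1.2,0,0],[1.2,0,0],[1.2,0,0],[1,0,0]],"twist":[0,0,0,0,0]}'
python3 -m handwheel '{"translation":[[0.5,0,0],[0,0,0],[0,0,0],[0,0,0],[0,0,0]],"twist":[0,0,0,0,0]}'
python3 -c "
from h import *
to(378,-301,98)"
```

```text
time_s: 15.4
tool_pos: [379.0, -304.2, 113.2]
ee_rot: [0.965, 1.339, -0.99]
contact_force: [-0.4, -1.0, -0.8]
gripper_width: 22.0
time_s: 15.9
tool_pos: [378.7, -303.9, 106.1]
ee_rot: [0.966, 1.342, -0.99]
contact_force: [0.1, -0.4, -1.4]
gripper_width: 22.2
15.9 [ 378.7 -303.9  106.1] x [-0.01  -0.011 -1.   ] y [ 0.952  0.305 -0.013] z [ 0.305 -0.952  0.007] F [ 0.1 -0.4 -1.4] 22.202317101089942 q [-0.75  0.43  1.87 -0.02  0.84  0.53]
delta tool cm [ 0.81  0.03 -0.3 ]
```

```bash
python3 -m handwheel '{"translation":[[0.3,0,-0.2],[0.3,0,0],[0.2,0,0],[0,0,0],[0,0,0]],"twist":[0,0,0,0,0]}'
python3 -c "
from h import *
to(378,-301,98)"
```

```text
time_s: 16.4
tool_pos: [378.2, -302.0, 98.0]
ee_rot: [0.966, 1.341, -0.99]
contact_force: [-0.0, -1.2, -1.7]
gripper_width: 22.0
16.4 [ 378.2 -302.    98. ] x [-0.009 -0.011 -1.   ] y [ 0.952  0.305 -0.012] z [ 0.305 -0.952  0.008] F [-0.  -1.2 -1.7] 21.979212919529793 q [-0.74  0.44  1.87 -0.02  0.82  0.53]
delta tool cm [ 0.    0.02 -0.1 ]
```

```bash
python3 -m handwheel '{"translation":[[0.15,0,0],[0.15,0,0],[0.05,0,0],[0,0,0],[0,0,0]],"twist":[0,0,0,0,0]}'
python3 -m handwheel '{"translation":[[0,0,0],[0,0,0],[0,0,0],[0,0,0],[0,0,0]],"twist":[0,0,0,0,0]}' 0.38 20
python3 -m handwheel '{"translation":[[0,0,0],[-0.5,0,0],[-1,0,0],[-2,0,0],[-3,0,0]],"twist":[0,0,0,0,0]}'
python3 -m handwheel '{"translation":[[-4,0,0],[-4,0,0],[-3,-4,0],[0,-5,0],[0,-5,0]],"twist":[0,0,0,0,0]}'
python3 - <<'E'
from h import *
st()
d=snap('top','top4')
d2=snap('side','side4')
a=cv2.resize(d['image'][180:250,390:490,::-1],None,fx=4,fy=4,interpolation=3)
b=cv2.resize(d2['image'][140:200,280:360,::-1],None,fx=5,fy=5,interpolation=3)
c=np.zeros((585,400,3),np.uint8); c[:280]=a; c[285:585]=b; cv2.imwrite('pics/c4.png',c)
E
```

```text
time_s: 16.9
tool_pos: [378.1, -302.1, 94.3]
ee_rot: [0.966, 1.341, -0.99]
contact_force: [0.5, 0.2, -1.1]
gripper_width: 21.6
time_s: 17.4
tool_pos: [378.4, -302.3, 94.7]
ee_rot: [0.965, 1.34, -0.99]
contact_force: [-0.5, 0.3, -0.1]
gripper_width: 32.6
time_s: 17.9
tool_pos: [377.9, -300.7, 160.2]
ee_rot: [0.967, 1.346, -0.99]
contact_force: [-0.1, -0.3, 0.5]
gripper_width: 32.0
time_s: 18.4
tool_pos: [247.1, -341.5, 283.6]
ee_rot: [0.957, 1.338, -0.985]
contact_force: [-0.1, -0.8, -0.2]
gripper_width: 32.4
18.4 [ 247.1 -341.5  283.6] x [-0.006 -0.016 -1.   ] y [ 0.95   0.312 -0.011] z [ 0.312 -0.95   0.013] F [-0.1 -0.8 -0.2] 32.375001186731964 q [-1.03  0.03  1.89 -0.01  1.22  0.23]
```

View pics/c4.png

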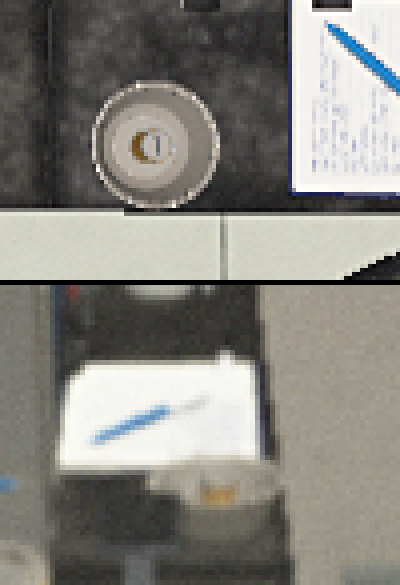

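The element stands upright at the bowl's centre: crop (150,146), with the bowl's centre at (156,145). I'll settle the arm, check the numbers and hand in.

```bash
python3 -m handwheel '{"translation":[[0,0,0],[0,0,0],[0,0,0],[0,0,0],[0,0,0]],"twist":[0,0,0,0,0]}'
python3 - <<'E'
from h import *
def rep(W,name,u0,u1,v0,v1,z0,z1):
    w=W[v0:v1,u0:u1].reshape(-1,3);p=w[(w[:,2]>z0)&(w[:,2]<z1)];print(name,len(p),p.mean(0).round(1),np.median(p[:,2]))
for f in('top0','top4'):
    W=world(dict(np.load(f'pics/{f}.npz')))
    rep(W,'pad',355,378,188,208,40,105);rep(W,'bowl rim',410,450,195,236,32,46);rep(W,'reducer',222,255,187,222,90,106)
robot.sign_off()
E
```

```text
time_s: 19.0
tool_pos: [246.1, -341.9, 285.0]
ee_rot: [0.96, 1.336, -0.989]
contact_force: [-0.7, -0.2, 1.1]
gripper_width: 32.0
pad 363 [ 428.2 -115.6   88.2] 88.96294498045427
bowl rim 204 [ 377.7 -307.5   38.1] 38.13561686570847
reducer 309 [409.4 260.1  98.2] 98.77606538513578
pad 362 [ 428.3 -115.6   88.2] 88.84572831027981
bowl rim 223 [ 377.8 -306.3   38.2] 38.264080618866274
reducer 301 [410.2 260.1  98.1] 98.30315213191807
the job is handed in; nothing more can be done
```

I pressed the treadle onto its stop and let it spring back. I then pulled the element out of the housing, stood it in the steel bowl, and handed the job in at 19 s.

- **Treadle:** it landed with the pad about 45 mm above the bench. The end-of-move readings peaked at about 52 N, under the 60 N limit, and I then eased off to about 28 N. The force between readings wasn't recorded.
- **Element:** it stood about 25 mm proud of the mouth with the treadle back up. The last pictures show it upright near the middle of the bowl.
- **Surroundings:** the pad is back at 89 mm. The bowl's rim and the reducer are within about 1 mm of where they started. The arm is standing clear of everything.

No check failed or disagreed, but the gripper read about 22 mm on the 24 mm element throughout the grasp.

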